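Clear the tipped bearing off the free turntable and finish the bearing stack

TASK

Finish the bearing stack in the grey nest: take the brass spacer ring off the free-spinning turntable and lay it on the bearing already in the nest, then lift off the bearing that lies tipped on its stop block and lay it flat on top of the spacer, both squarely between the four posts. Lower the parts into the nest rather than dropping them, and leave the larger bearing lying on the turntable.

Things in the scene. Friction and masses are not known exactly. Their poses are not given: they have to be found in the camera images.
- turntable: Round aluminium plate, 210 mm across, 10 mm thick, on a fixed foot. Spins freely without stops about its upright axis, z (a light touch turns it; it coasts for seconds). Origin: centre of its underside, 26 mm above the desk; top face at z = 10 mm. Seats on it: at +x the tipped bearing, at +120 degrees (anticlockwise from above) the larger bearing, at -120 degrees the spacer.
- turntable_knob (a point): Centre of the black round knob on the turntable's axis, 73 mm above the desk, for turning it by hand: 26 mm across from 28 to 46 mm above the plate, narrower stem below, top 49 mm above the plate. Same axes as the turntable.
- tipped_seat (a point): Point on the plate's top, 60 mm out along the turntable's +x, under the tipped bearing; same axes as the turntable. Each seat has a blue stop block (24 mm wide, 34 to 44 mm from the turntable's axis; here 24 mm tall, at the others 14) and two pins 5 mm high, 5 mm thick; here 77 mm from the axis along x and 10 mm to either side.
- tipped_bearing: Steel ball bearing, 42 mm across, 12 mm thick, solid to the touch, about 0.11 kg. Origin: centre of its underside; z is its axis, out of its upper face. At the start it lies tipped about 40 degrees on the turntable: underside on the tall stop block, outer edge on the plate behind two pins, upper face looking out and up. Grasp the outer ring.
- spacer: Brass spacer ring, 42 mm outside and 25 mm inside diameter, 10 mm high, about 0.05 kg. Origin: centre of its underside, z up. At the start it lies flat on the turntable, 66 mm from the axis.
- bottom_bearing: Steel ball bearing like the tipped one (42 mm across, 12 mm thick), already lying loose in the nest on the pedestal. Origin: centre of its underside.
- large_bearing: Larger steel ball bearing, 52 mm across, 15 mm thick, lying flat in its seat on the turntable, 71 mm from the axis. Origin: centre of its underside. It stays on the turntable.
- nest: Fixed grey plate 100 x 100 x 10 mm with a steel pedestal (34 mm across, top 20 mm above the desk) and four 10 mm brass posts on its diagonals, 28.5 mm from the centre, leaving a 47 mm round space. They are straight to 50 mm above the desk, then taper to a 3 mm tip at 64 mm. Along the frame's x and y, gaps of 30 mm between posts take the fingers. Origin: underside centre; x, y square to the sides.
- nest_seat (a point): Centre of the top of the nest's pedestal, 20 mm above the desk, where the underside of the lowest part lies; same axes as the nest. The underside of the spacer belongs 12 mm above it, that of the top bearing 22 mm above it.
Not all that is in view belongs to the job. Leave any green, orange or pink look-alike of the tipped_bearing alone.

How it is judged:
By the outcome, as a careful person would: the job done as asked, in the order asked, and still so for the second after the job is handed in, with the robot touching nothing.
It also fails if it takes over 70 s, if anything falls off the work surface, if the arm or the gripper's body presses on something with over 40 N, if the wrist force passes 120 N, or if a joint passes its speed limit or range.

ROBOT

A 7-joint arm with a two-finger parallel gripper is mounted at the origin on a cart in front of the work surface, level with it; the furniture and walls round the work are solid. World frame = base frame: x ahead of the robot, y to its left, z up, the work surface at z = 0. Lengths are in mm, angles in rad, forces in N, time in s.
With the tool pointing down it reaches from about 400 to 900 mm from the base axis. Payload 5.5 kg.
Tool frame: the origin (TCP) lies on the centre line of the jaws, within the pads' length; the fingertips stand 14 mm ahead of it and the grasp point (between the pads) lies 5 mm behind it; z points along the fingers, y is the line along which they close (so a half turn about z gives the same grasp; the last joint's range is limited). The gripper opens to 92 mm and grips with 3 to 60 N. Pads are 19 mm wide; open, the fingers measure 130 mm over their backs; the gripper's body (75 mm by 190 mm) begins 47 mm behind the grasp point.
Start: joints at [1.416, 0.501, -0.427, 1.55, 0.221, 1.138, -0.21], TCP at [263.771, -594.075, 208.629] pointing down, gripper open.
Joint ranges: [-2.88, 2.88], [-0.31, 2.03], [-1.54, 1.56], [0.2, 2.42], [-1.41, 4.55], [0.19, 2.02], [-2.57, 2.57]. Speed limits (rad/s): [2.57, 2.57, 3.14, 3.14, 3.14, 3.14, 3.14].

INTERFACE

Orientations are given as a unit quaternion [w, x, y, z].
In Python, from plant import observe, camera, sign_off, cut_out gives the robot as it stands. The module is installed in compiled form; this text tells all that it offers.
- The arm moves only by the tool play_rows, never from a script. Its argument "rows" is a list that holds one entry, the list of rows, each a list of 7 numbers: the turn, a rotation vector about the world's x, y, z scaled (see below), then the shift along the world's x, y, z scaled (see below), then the opening, from 0 (shut) to 1 (fully open). A call has 1 to 12 rows; each row is the pose to reach, as a shift and turn from the pose commanded when the call began; what a row does not reach only later rows make up. The controller multiplies each number of a shift by 150 mm and each number of a turn by 90 degrees. A row lasts 1/12 s, in which the tool goes at most 41.7 mm and 7.16 degrees, less where a joint would pass 70% of its speed; a pose out of reach is approached as far as the arm can. A call with a number of a shift or a turn outside -1 to 1 is refused whole. A call with a gripper value outside its range is refused whole. The fingers move at their own pace and stop on an object; the grip force is fixed at half the most. Time passes only in rows, so rows that repeat a pose let the fingers close. It gives the time, the measured TCP pose, the force, the opening and the grip force at its end, in the units of the state.
- observe(): the state, without advancing time (a new reading comes with each control period).
- camera(name): name is "scene" or "side" or "wrist"; returns a dict with "img" (384x512x3 uint8, blue, green, red), "intrinsics" (3x3 intrinsics, pixels), "k1" (the pictures are not rectified: a ray, as slopes to the right and down, at radius r is drawn at 1 + k1 r^2 times it, then the intrinsics apply), "world_from_camera" (4x4, takes a point from camera to world coordinates). Camera axes: x right, y up, looking along -z (the intrinsics and any distortion apply to the point x, -y, -z); pixel columns grow to the right and rows downward; lengths in mm; the calibration is good to about 2 mm. A picture is of the moment at which its call begins. There is no depth.
- sign_off(): hands the job in; it is judged then, once.
Trained networks look in the newest picture that a camera, given by its name, has taken for a name from the list of things; names that differ only in an ending like _2 or _b are one class to them, and where a whole thing is asked for, a point or a joint stands for the part that bears it (a point fixed in the world has none). Each returns a list of dicts, best first, with "confidence" (0 to 1); they miss things now and then, are a little off and sometimes report something else, mostly with a low value. They report only what shows in the picture. A call takes as long as a camera call. They do not tell look-alikes from the thing itself.
- cut_out(camera, target): "mask" (384x512 bool, what is visible of it) and "box" ([left, top, right, bottom] in pixels, round what is visible of it).
The state is a dict: "time_s": time; "qpos": joint angles; "joint_vel": joint speeds; "tau": joint torques, N m; "tool_pos": TCP position; "tcp_rot": TCP orientation; "force": force on the tool from outside, world axes, zero at the start; "wrist_torque": the same for the moment, N m; "grip_width": finger opening in mm; "finger_force": force on a finger pad.
Only numpy, scipy, OpenCV 4.12 (cv2) and the standard library are available. Lean on these libraries where they do the work, as an engineer would, in place of code of your own. Each camera call takes 0.05 s, during which the arm holds its last target. There are 200 camera calls.

## Working session

There is one attempt and no reset: what is moved stays moved. The work goes in short steps, Python scripts to look and compute and a tool call to move; the robot and the scene stay as the last step left them, time stands still between calls to the robot, and variables do not carry over. Pictures are saved under pics/ and viewed, at most 10 in all, crops included, and the job is handed in when it is done.

Besides the shell and the picture viewer there is one more tool, called after "Emit:" as name([rows], argument=value, ...), one row to a line, values as JSON. play_rows: Moves the arm, as the interface text tells. Its arguments: {"type":"object","properties":{"rows":{"type":"array","items":{"type":"array","items":{"type":"array","items":{"type":"number"}}}}},"required":["rows"]}

```bash
ls; mkdir -p pics; cat > h.py <<'E'
import numpy as np, cv2
from plant import observe, camera, sign_off, cut_out
def ray(c,u,v):
    K=np.array(c["intrinsics"]);d=np.array([c["k1"],0,0,0,0],float)
    p=cv2.undistortPoints(np.array([[[u,v]]],float),K,d)[0,0]
    T=np.array(c["world_from_camera"]);r=T[:3,:3]@np.array([p[0],-p[1],-1]);return T[:3,3],r
def onz(c,u,v,z):
    o,r=ray(c,u,v);return o+r*(z-o[2])/r[2]
def proj(c,P):
    T=np.linalg.inv(np.array(c["world_from_camera"]));P=np.atleast_2d(P)@T[:3,:3].T+T[:3,3]
    q=np.c_[P[:,0]/-P[:,2],-P[:,1]/-P[:,2]];r2=(q**2).sum(1,keepdims=True);q=q*(1+c["k1"]*r2)
    K=np.array(c["intrinsics"]);return q*[K[0,0],K[1,1]]+[K[0,2],K[1,2]]
E
python3 - <<'E'
from h import *
s=observe();print({k:np.round(v,3) for k,v in s.items()})
ims=[]
for n in["scene","side"]:
    c=camera(n);ims.append(c["img"]);print(n,np.round(c["world_from_camera"],3).tolist(),np.round(c["intrinsics"],1).tolist(),c["k1"])
    for t in["turntable","turntable_knob","tipped_bearing","spacer","large_bearing","bottom_bearing","nest"]:
        for r in cut_out(n,t):
            m=r["mask"];ys,xs=np.nonzero(m);print(t,round(r["confidence"],2),np.round(r["box"]),round(xs.mean(),1),round(ys.mean(),1),m.sum())
cv2.imwrite("pics/a.png",ims[0]);cv2.imwrite("pics/b.png",ims[1])
E
```

```text
pics
{'time_s': np.float64(0.0), 'qpos': array([ 1.416,  0.502, -0.427,  1.551,  0.221,  1.138, -0.21 ]), 'joint_vel': array([-0.001, -0.001,  0.001,  0.001, -0.   , -0.002,  0.   ]), 'tau': array([ 0.0000e+00, -5.6659e+01, -5.8160e+00, -2.7911e+01, -6.9000e-02,
        3.1000e-02,  0.0000e+00]), 'tool_pos': array([ 263.36 , -593.432,  207.552]), 'tcp_rot': array([-0.001,  0.978,  0.207, -0.   ]), 'force': array([ 0.56 , -0.215,  0.337]), 'wrist_torque': array([ 0.037, -0.015,  0.032]), 'finger_force': np.float64(0.0), 'grip_width': np.float64(92.169)}
scene [[0.012, -0.868, 0.496, 899.708], [1.0, 0.011, -0.005, -3.48], [-0.001, 0.496, 0.868, 815.349], [0.0, 0.0, 0.0, 1.0]] [[411.7, 0.0, 251.9], [0.0, 411.7, 190.7], [0.0, 0.0, 1.0]] -0.09802140910272761
turntable 0.62 [272. 190. 376. 287.] 323.0 236.6 6503
turntable_knob 0.72 [276. 188. 375. 282.] 323.1 236.8 6419
tipped_bearing 0.86 [348. 225. 360. 247.] 353.9 233.9 301
tipped_bearing 0.74 [288. 147. 303. 165.] 295.4 152.8 247
tipped_bearing 0.68 [321. 148. 339. 166.] 330.9 157.2 252
tipped_bearing 0.49 [205. 174. 222. 193.] 214.4 1
[... 389 characters left out ...]
 [0.0, 0.0, 1.0]] -0.08067259783453173
turntable 0.59 [158. 207. 261. 264.] 209.5 239.0 3796
turntable_knob 0.89 [161. 209. 264. 265.] 209.1 238.2 3964
tipped_bearing 0.86 [298. 258. 320. 273.] 308.5 265.3 316
tipped_bearing 0.82 [307. 237. 328. 252.] 316.4 242.5 240
tipped_bearing 0.71 [186. 232. 210. 253.] 197.1 241.1 330
tipped_bearing 0.48 [282. 190. 297. 203.] 287.6 196.6 168
spacer 0.55 [186. 211. 204. 223.] 192.3 216.6 153
large_bearing 0.75 [237. 218. 256. 238.] 245.1 227.9 355
large_bearing 0.68 [184. 212. 207. 222.] 192.6 216.4 176
bottom_bearing 0.48 [230. 163. 236. 174.] 233.0 171.0 105
nest 0.58 [213. 158. 252. 190.] 232.9 177.2 730
nest 0.22 [230. 164. 237. 174.] 232.7 170.6 93
```

```bash
python3 - <<'E'
from h import *
a=cv2.imread("pics/a.png");b=cv2.imread("pics/b.png")
A=cv2.resize(a[130:300,130:390],(800,523),interpolation=cv2.INTER_CUBIC)
B=cv2.resize(b[140:290,140:340],(800,600),interpolation=cv2.INTER_CUBIC)
cv2.imwrite("pics/a2.png",A);cv2.imwrite("pics/b2.png",B)
E
```

```text
(no output)
```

View pics/a2.png

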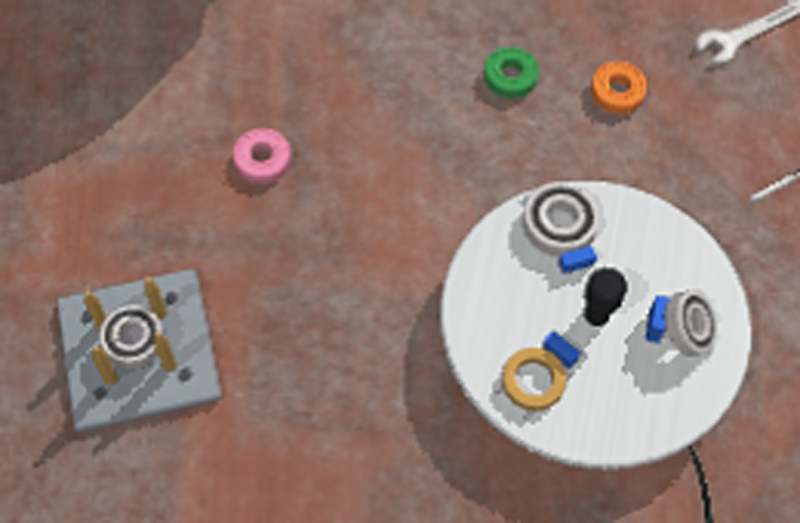

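View pics/b2.png

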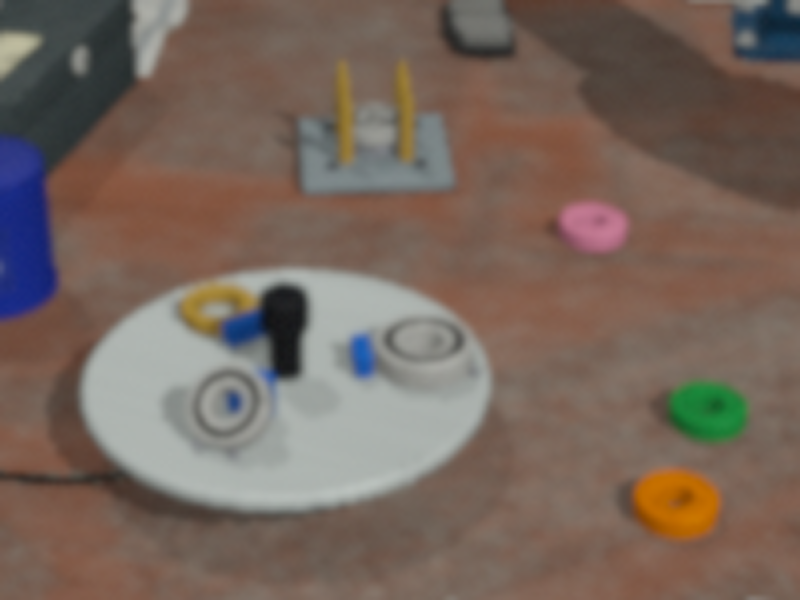

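The scene shows the turntable (scene px ~323,237) with the larger bearing, the brass spacer (303,253) and the tipped steel bearing (354,234), and the nest at ~174,244.
Candidates for the tipped bearing: the grey one on the turntable (354,234), green (295,153), orange (331,157) and pink (214,181). Only the grey one lies tipped on a blue block on the plate, as both enlarged crops confirm. The others are look-alikes.

```bash
cat >> h.py <<'E'
def cent(n,c,t,z,near=None):
    out=[]
    for r in cut_out(n,t):
        ys,xs=np.nonzero(r["mask"]);x=(xs.min()+xs.max())/2;y=(ys.min()+ys.max())/2
        out.append((t,round(r["confidence"],2),onz(c,xs.mean(),ys.mean(),z).round(1)[:2]))
    return out
E
python3 - <<'E'
from h import *
for n in["scene","side"]:
    c=camera(n);print(n)
    for t,z in[("turntable",33),("spacer",45),("large_bearing",50),("tipped_bearing",55),("bottom_bearing",32),("nest",10)]:
        for r in cent(n,c,t,z):print(*r)
c=camera("wrist");s=observe()
print(np.round(c["world_from_camera"],3).tolist(),c["intrinsics"],c["k1"])
from scipy.spatial.transform import Rotation as R
q=s["tcp_rot"];print(R.from_quat([q[1],q[2],q[3],q[0]]).as_matrix().round(3))
E
```

```text
scene
turntable 0.96 [564.1 147.2]
spacer 0.59 [603.3  99.8]
spacer 0.22 [ 581.8 -155.9]
large_bearing 0.78 [487.7 126.6]
tipped_bearing 0.77 [383.9 176.8]
tipped_bearing 0.74 [569.9 205.8]
tipped_bearing 0.68 [438.9 -79.7]
tipped_bearing 0.66 [368.7  99.1]
bottom_bearing 0.83 [ 564.7 -165.6]
nest 0.71 [ 567.5 -163.7]
side
turntable 0.59 [556.  166.6]
spacer 0.59 [605.3 105.1]
large_bearing 0.91 [486.4 140.1]
tipped_bearing 0.74 [354.7 251.5]
tipped_bearing 0.56 [571.3 207. ]
tipped_bearing 0.56 [546.  -62.5]
tipped_bearing 0.49 [341.2 178.3]
tipped_bearing 0.45 [407.4   3.4]
bottom_bearing 0.44 [ 561.6 -152.6]
bottom_bearing 0.38 [557. 164.]
nest 0.7 [ 564.3 -159.9]
[[0.406, 0.884, 0.231, 325.968], [-0.914, 0.393, 0.103, -566.959], [-0.0, -0.253, 0.967, 383.989], [0.0, 0.0, 0.0, 1.0]] [[295.69440986   0.         257.60677836]
 [  0.         295.69440986 195.33286365]
 [  0.           0.           1.        ]] 0.012711709712572265
[[ 0.914  0.406  0.   ]
 [ 0.406 -0.914 -0.   ]
 [ 0.     0.    -1.   ]]
```

Emit:
play_rows([
  [[0,0,0,0.25,0.25,0,0.7],[0,0,0,0.5,0.5,0,0.7],[0,0,0,0.75,0.75,0,0.7],[0,0,0,1,1,0,0.7],[0,0,0,1,1,0,0.7]],
])

```text
time_s: 1.97
tool_pos: [412.2, -445.3, 208.9]
tcp_rot: [0.0, 0.978, 0.207, 0.0]
force: [0.6, -0.9, -0.6]
grip_width: 65.7
finger_force: 0.0
```

Emit:
play_rows([
  [[0,0,0,0.25,0.25,0,0.7],[0,0,0,0.5,0.5,0,0.7],[0,0,0,0.75,0.75,0,0.7],[0,0,0,1,1,0,0.7],[0,0,0,1,1,0,0.7],[0,0,0,1,1,0,0.7]],
])

```text
time_s: 2.47
tool_pos: [567.8, -286.4, 209.4]
tcp_rot: [-0.002, 0.977, 0.213, 0.003]
force: [0.0, 2.2, 1.2]
grip_width: 64.6
finger_force: 0.0
```

```bash
python3 - <<'E'
from h import *
s=observe();print(s["time_s"],s["qpos"].round(3),s["tool_pos"].round(1),s["tcp_rot"].round(3))
E
```

```text
2.4667 [ 0.822  0.494 -0.544  1.587  0.267  1.134 -0.922] [ 567.8 -286.4  209.4] [-0.002  0.977  0.213  0.003]
```

Emit:
play_rows([
  [[0,0,0,0.06,0.25,-0.1,0.7],[0,0,0,0.12,0.5,-0.2,0.7],[0,0,0,0.2,0.75,-0.3,0.7],[0,0,0,0.2,0.9,-0.4,0.7],[0,0,0,0.2,0.9,-0.4,0.7],[0,0,0,0.2,0.9,-0.4,0.7],[0,0,0,0.2,0.9,-0.4,0.7]],
])

```text
time_s: 3.05
tool_pos: [591.1, -163.0, 148.8]
tcp_rot: [0.001, 0.978, 0.207, -0.0]
force: [0.2, -0.6, -0.2]
grip_width: 64.2
finger_force: 0.0
```

```bash
python3 - <<'E'
from h import *
s=observe();c=camera("wrist");cv2.imwrite("pics/w1.png",c["img"]);np.savez("w1.npz",**c)
print(s["tool_pos"].round(1),cent("wrist",c,"bottom_bearing",32),cent("wrist",c,"nest",10))
r=cut_out("wrist","nest")[0];cn=max(cv2.findContours(r["mask"].astype("uint8"),0,2)[0],key=cv2.contourArea)
P=np.array([onz(c,*p,10)[:2] for p in cn[:,0]],np.float32);print(cv2.minAreaRect(P))
E
```

```text
[ 591.1 -163.   148.8] [('bottom_bearing', 0.85, array([ 564.9, -166.4]))] [('nest', 0.82, array([ 568.5, -163.8]))]
((563.9859008789062, -166.12667846679688), (99.43640899658203, 98.48997497558594), 13.212663650512695)
```

View pics/w1.png

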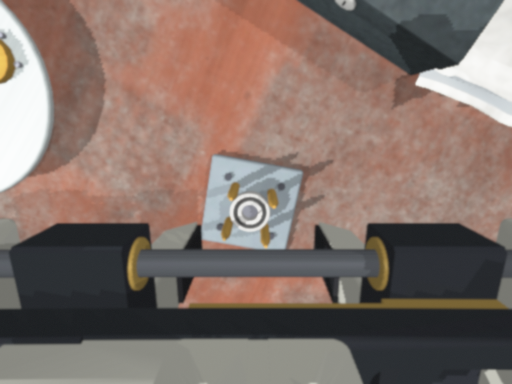

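The wrist view shows the nest at about px (250,205), with the bearing centred between the four posts at (250,211). That puts the nest centre at (564,-166) with a yaw of 13.2°.

Emit:
play_rows([
  [[0,0,0.9,0,1,0,0.7],[0,0,0.9,0,1,0,0.7],[0,0,0.9,0,1,0,0.7],[0,0,0.9,0,1,0,0.7],[0,0,0.9,0,1,0,0.7],[0,0,0.9,0,1,0,0.7],[0,0,0.9,0,1,0,0.7],[0,0,0.9,0,1,0,0.7],[0,0,0.9,0,1,0,0.7],[0,0,0.9,0,1,0,0.7],[0,0,0.9,0,1,0,0.7],[0,0,0.9,0,1,0,0.7]],
])

```text
time_s: 4.25
tool_pos: [591.4, -13.4, 148.9]
tcp_rot: [0.0, 0.608, 0.794, 0.0]
force: [0.4, -0.7, 0.1]
grip_width: 64.4
finger_force: 0.0
```

Emit:
play_rows([
  [[0,0,0.3,0.06,0.75,0,0.7],[0,0,0.3,0.06,0.75,0,0.7],[0,0,0.3,0.06,0.75,0,0.7],[0,0,0.3,0.06,0.75,0,0.7],[0,0,0.3,0.06,0.75,0,0.7],[0,0,0.3,0.06,0.75,0,0.7],[0,0,0.3,0.06,0.75,0,0.7]],
])

```text
time_s: 4.83
tool_pos: [600.6, 98.2, 148.4]
tcp_rot: [0.0, 0.41, 0.912, -0.001]
force: [0.4, -0.7, -0.2]
grip_width: 64.4
finger_force: 0.0
```

```bash
cat >> h.py <<'E'
from scipy.spatial.transform import Rotation as R
from scipy.optimize import least_squares
def st():
    s=observe();q=s["tcp_rot"];M=R.from_quat([q[1],q[2],q[3],q[0]]).as_matrix()
    print(s["time_s"].round(2),s["tool_pos"].round(1),"yawy",np.degrees(np.arctan2(M[1,1],M[0,1])).round(1),"z",M[:,2].round(3),"q",s["qpos"].round(2),"grip",round(float(s["grip_width"]),1),s["force"].round(1));return s,M
def ring(n,c,t,ztop,rad,i=0):
    "circle fit of upper outline at ztop, image contour"
    r=cut_out(n,t)
    if not r:return None
    m=r[i]["mask"].astype("uint8");ys,xs=np.nonzero(m);return r[i]["confidence"],onz(c,(xs.min()+xs.max())/2,(ys.min()+ys.max())/2,ztop).round(1)
E
python3 - <<'E'
from h import *
st();c=camera("wrist");cv2.imwrite("pics/w2.png",c["img"])
for t,z in[("turntable",34),("spacer",41),("large_bearing",45),("tipped_bearing",54)]:
    for r in cent("wrist",c,t,z):print(*r)
E
```

```text
Traceback (most recent call last):
  File "h.py", line 23, in st
    print(s["time_s"].round(2),s["tool_pos"].round(1),"yawy",np.degrees(np.arctan2(M[1,1],M[0,1])).round(1),"z",M[:,2].round(3),"q",s["qpos"].round(2),"grip",round(float(s["grip_width"]),1),s["force"].round(1));return s,M
          ^^^^^^^^^^^^^^^^^
AttributeError: 'float' object has no attribute 'round'
```

```bash
sed -i 's/s\["time_s"\].round(2)/round(s["time_s"],2)/' h.py
python3 - <<'E'
from h import *
st();c=camera("wrist");cv2.imwrite("pics/w2.png",c["img"])
for t,z in[("turntable",34),("spacer",41),("large_bearing",45),("tipped_bearing",54)]:
    for r in cent("wrist",c,t,z):print(*r)
E
```

```text
4.83 [600.6  98.2 148.4] yawy 41.6 z [-0.    -0.001 -1.   ] q [ 0.49  0.67 -0.99  1.7   0.61  1.12  0.04] grip 64.4 [ 0.4 -0.7 -0.2]
turntable 0.97 [552.1 154.1]
spacer 0.84 [602.5 100.2]
large_bearing 0.76 [485.4 127.6]
tipped_bearing 0.75 [378.1 104.6]
tipped_bearing 0.65 [569.5 204.6]
tipped_bearing 0.62 [433.2 -48.9]
```

View pics/w2.png

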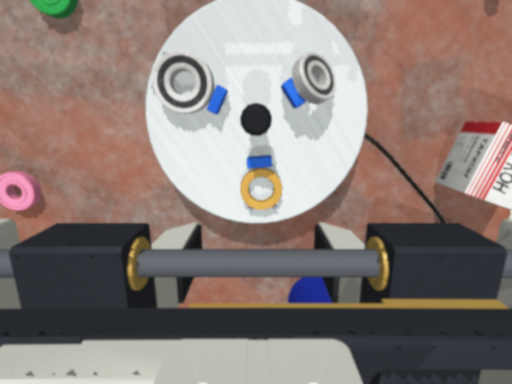

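Emit:
play_rows([
  [[0,0,0,0.013,0.013,-0.2,0.7],[0,0,0,0.013,0.013,-0.4,0.7],[0,0,0,0.013,0.013,-0.5,0.7],[0,0,0,0.013,0.013,-0.57,0.7],[0,0,0,0.013,0.013,-0.61,0.7],[0,0,0,0.013,0.013,-0.635,0.7],[0,0,0,0.013,0.013,-0.635,0.7]],
])

```text
time_s: 5.67
tool_pos: [602.2, 102.9, 53.5]
tcp_rot: [-0.0, 0.407, 0.913, 0.0]
force: [-0.8, -0.1, 0.2]
grip_width: 64.1
finger_force: 0.0
```

```bash
python3 - <<'E'
from h import *
st();c=camera("wrist");cv2.imwrite("pics/w3.png",cv2.resize(c["img"][60:300,100:420],(640,480)))
for r in cent("wrist",c,"spacer",41):print(*r)
E
```

```text
5.67 [602.2 102.9  53.5] yawy 41.9 z [ 0.  0. -1.] q [ 0.42  0.78 -0.9   1.75  0.73  0.97 -0.04] grip 64.1 [-0.8 -0.1  0.2]
spacer 0.88 [601.5 101.2]
```

View pics/w3.png

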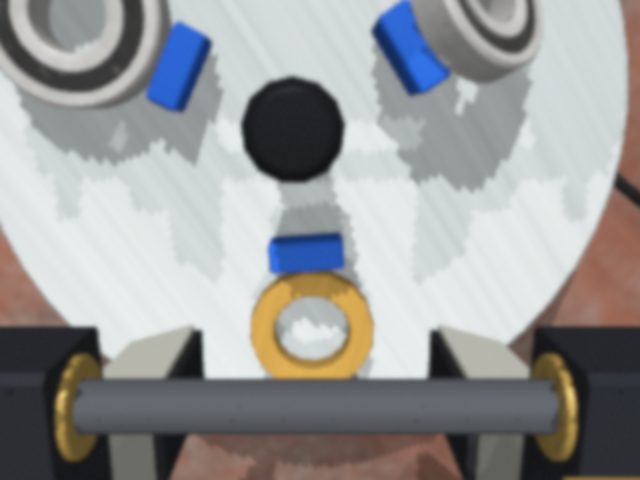

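Emit:
play_rows([
  [[0,0,0,0,0,0,0.5],[0,0,0,0,0,0,0.4],[0,0,0,0,0,0,0.3],[0,0,0,0,0,0,0.3],[0,0,0,0,0,0,0.3],[0,0,0,0,0,0,0.3]],
])

```text
time_s: 6.27
tool_pos: [602.1, 102.6, 53.5]
tcp_rot: [0.0, 0.407, 0.913, -0.0]
force: [-0.1, 0.4, -1.0]
grip_width: 29.9
finger_force: 0.0
```

Emit:
play_rows([
  [[0,0,0,0,0,0.05,0.3],[0,0,0,0,0,0.15,0.3],[0,0,0,0,0,0.35,0.3],[0,0,0,0,0,0.5,0.3],[0,0,0,0,0,0.5,0.3],[0,0,0,0,0,0.5,0.3]],
])

```text
time_s: 6.77
tool_pos: [603.6, 103.2, 131.2]
tcp_rot: [0.002, 0.407, 0.913, 0.001]
force: [-0.4, 0.1, -0.3]
grip_width: 27.5
finger_force: 0.0
```

```bash
python3 - <<'E'
from h import *
s,M=st();c=camera("wrist");cv2.imwrite("pics/w4.png",c["img"]);np.savez("w4.npz",**c)
z=s["tool_pos"][2]-12
for t,zz in(("spacer",z),("turntable",34),("tipped_bearing",54),("large_bearing",45)):
    for r in cut_out("wrist",t):
        ys,xs=np.nonzero(r["mask"]);print(t,round(r["confidence"],2),r["box"],[xs.min(),ys.min(),xs.max(),ys.max()],onz(c,xs.mean(),ys.mean(),zz).round(1))
print("tcp px",proj(c,s["tool_pos"]),proj(c,s["tool_pos"]+[0,0,-9]))
cv2.imwrite("pics/w4c.png",cv2.resize(c["img"][60:300,100:420],(640,480)))
E
```

```text
6.77 [603.6 103.2 131.2] yawy 41.9 z [ 0.004  0.    -1.   ] q [ 0.47  0.69 -0.97  1.71  0.64  1.09  0.02] grip 27.5 [-0.4  0.1 -0.3]
spacer 0.56 [234.5, 173.2, 277.1, 215.8] [np.int64(233), np.int64(173), np.int64(276), np.int64(216)] [589.2 115.8 119.2]
turntable 0.92 [131.1, 0.0, 368.9, 232.0] [np.int64(132), np.int64(0), np.int64(366), np.int64(230)] [552.5 153.7  34. ]
tipped_bearing 0.89 [286.4, 49.0, 333.9, 106.7] [np.int64(287), np.int64(49), np.int64(334), np.int64(105)] [569.2 204.6  54. ]
tipped_bearing 0.63 [15.2, 0.2, 54.7, 14.3] [np.int64(16), np.int64(0), np.int64(57), np.int64(12)] [383. 104.  54.]
tipped_bearing 0.58 [0.6, 175.8, 19.7, 215.2] [np.int64(0), np.int64(175), np.int64(21), np.int64(214)] [441.4 -40.7  54. ]
large_bearing 0.83 [138.5, 46.2, 206.5, 114.5] [np.int64(138), np.int64(46), np.int64(204), np.int64(114)] [485.5 127.6  45. ]
large_bearing 0.27 [39.1, 276.7, 89.8, 303.1] [np.int64(39), np.int64(277), np.int64(90), np.int64(308)] [ 531.  -101.9   45. ]
tcp px [[257.7026867  228.31396751]] [[257.65361432 223.36670067]]
```

View pics/w4c.png

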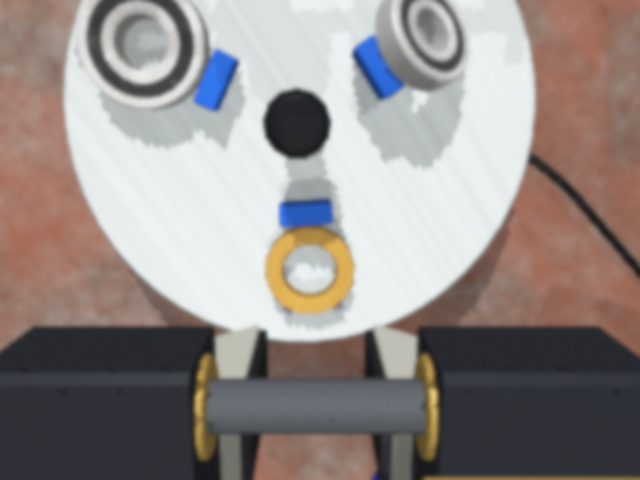

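The wrist view shows the jaws closed to 27.5 mm with the spacer still at its seat (px 255,195), so they shut above it. In this picture the fingertips look shorter than stated, so I'll check the tip height from the side camera.

```bash
python3 - <<'E'
from h import *
s,M=st();T=s["tool_pos"]
o=[]
for n in("side","scene"):
    c=camera(n);im=c["img"];p=proj(c,T+np.array([[0,0,0],[0,0,-14],[0,0,14],[0,0,28]]));print(n,p.round(1).tolist())
    u,v=p[0].round().astype(int);x0,y0=u-40,v-60
    cr=cv2.resize(im[y0:y0+100,x0:x0+80],None,fx=5,fy=5,interpolation=cv2.INTER_CUBIC)
    for q,col in zip(p,[(0,0,255),(0,255,0),(255,255,0),(255,0,255)]):cv2.circle(cr,(int((q[0]-x0+.5)*5),int((q[1]-y0+.5)*5)),4,col,1)
    o.append(cr)
cv2.imwrite("pics/s5.png",np.hstack(o))
E
```

```text
7.02 [601.3 102.3 127.5] yawy 41.9 z [-0.002 -0.    -1.   ] q [ 0.47  0.69 -0.97  1.71  0.64  1.09  0.02] grip 27.4 [ 0.6 -0.3  0.1]
side [[192.8, 181.9], [193.2, 187.9], [192.5, 175.8], [192.2, 169.7]]
scene [[308.7, 235.2], [307.8, 238.3], [309.6, 232.1], [310.6, 228.8]]
```

View pics/s5.png

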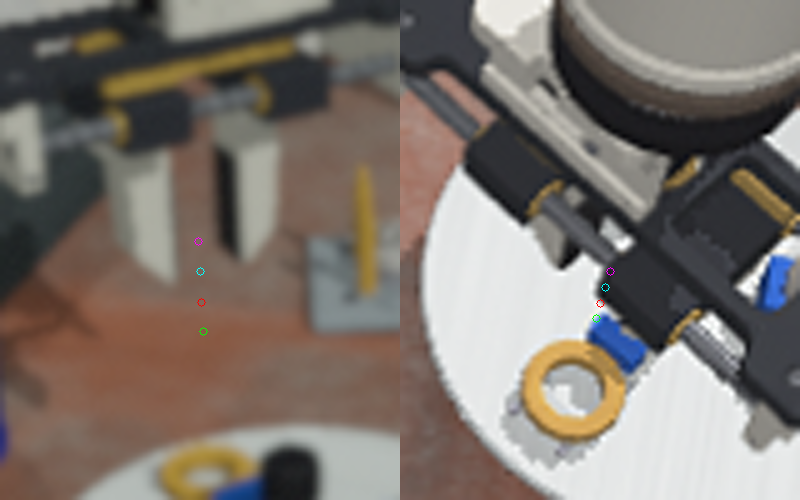

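The side view shows the fingertip midpoint at crop px (207,272). That matches the marker 14 mm above the reported TCP, not 14 mm below it. The tips are about 28 mm higher than I assumed, so the grasp must go about 27 mm lower.

Emit:
play_rows([
  [[0,0,0,0.01,-0.01,0,0.7],[0,0,0,0.01,-0.01,-0.1,0.7],[0,0,0,0.01,-0.01,-0.3,0.7],[0,0,0,0.01,-0.01,-0.45,0.7],[0,0,0,0.01,-0.01,-0.55,0.7],[0,0,0,0.01,-0.01,-0.62,0.7],[0,0,0,0.01,-0.01,-0.66,0.7],[0,0,0,0.01,-0.01,-0.67,0.7],[0,0,0,0.01,-0.01,-0.67,0.7]],
])

```text
time_s: 7.87
tool_pos: [603.8, 101.6, 28.1]
tcp_rot: [0.0, 0.407, 0.913, 0.0]
force: [0.2, -0.1, 1.2]
grip_width: 64.2
finger_force: 0.0
```

Emit:
play_rows([
  [[0,0,0,0,0,0,0.55],[0,0,0,0,0,0,0.5],[0,0,0,0,0,0,0.45],[0,0,0,0,0,0,0.4],[0,0,0,0,0,0,0.35],[0,0,0,0,0,0,0.35]],
])

```text
time_s: 8.37
tool_pos: [603.8, 101.1, 28.3]
tcp_rot: [0.0, 0.407, 0.913, 0.0]
force: [0.6, -0.4, 1.6]
grip_width: 33.2
finger_force: 0.7
```

```bash
python3 - <<'E'
from h import *
s,M=st();T=s["tool_pos"]
c=camera("wrist");w=cv2.resize(c["img"][100:280,160:350],(420,400),interpolation=2)
for r in cent("wrist",c,"spacer",41):print(*r)
c=camera("side");im=c["img"];p=proj(c,T+np.array([[0,0,0],[0,0,14],[0,0,28]]));print(p.round(1))
u,v=p[0].round().astype(int);x0,y0=u-35,v-55
cr=cv2.resize(im[y0:y0+75,x0:x0+70],(373,400),interpolation=2);k=400/75
for q in p:cv2.circle(cr,(int((q[0]-x0+.5)*k),int((q[1]-y0+.5)*k)),3,(0,0,255),1)
cv2.imwrite("pics/s6.png",np.hstack([w,cr]))
E
```

```text
8.37 [603.8 101.1  28.3] yawy 41.9 z [ 0.001 -0.    -1.   ] q [ 0.4   0.81 -0.87  1.76  0.76  0.94 -0.05] grip 33.2 [ 0.6 -0.4  1.6]
spacer 0.74 [597.7 107.2]
[[194.1 222.1]
 [193.8 216.6]
 [193.4 211. ]]
```

View pics/s6.png

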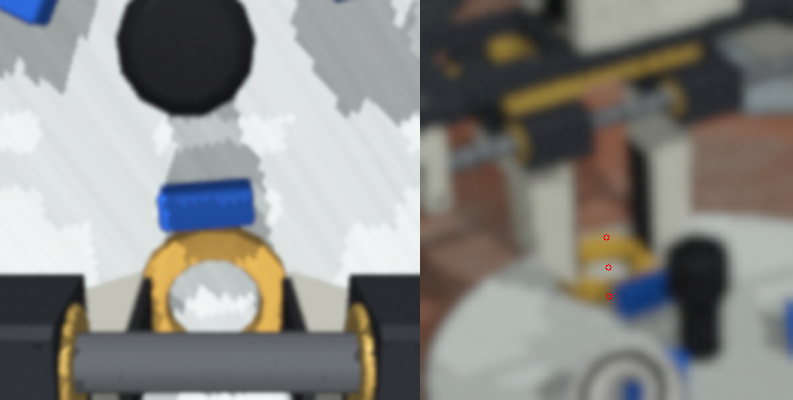

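The wrist view shows the pads overlapping the ring's outline at px (227–289, 225+) with a gap of only 33 mm, so the tips are still just above its top. I'll open and go about 8 mm lower.

Emit:
play_rows([
  [[0,0,0,0,0,0.02,0.65],[0,0,0,0,0,0.02,0.65],[0,0,0,0,0,0.02,0.65],[0,0,0,0,0,0.02,0.65],[0,0,0,0,0,0,0.65],[0,0,0,0,0,-0.03,0.65],[0,0,0,0,0,-0.05,0.65],[0,0,0,0,0,-0.055,0.65],[0,0,0,0,0,-0.055,0.65]],
])

```text
time_s: 9.27
tool_pos: [603.1, 101.1, 19.0]
tcp_rot: [-0.0, 0.407, 0.913, -0.0]
force: [0.1, 0.9, -0.4]
grip_width: 59.9
finger_force: 0.0
```

Emit:
play_rows([
  [[0,0,0,0,0,0,0.55],[0,0,0,0,0,0,0.5],[0,0,0,0,0,0,0.45],[0,0,0,0,0,0,0.4],[0,0,0,0,0,0,0.4],[0,0,0,0,0,0,0.4]],
])

```text
time_s: 9.77
tool_pos: [603.6, 101.2, 19.8]
tcp_rot: [0.0, 0.407, 0.913, 0.0]
force: [-0.8, 0.4, 0.4]
grip_width: 41.1
finger_force: 30.0
```

```bash
python3 - <<'E'
from h import *
s,M=st();print(s["finger_force"],s["wrist_torque"])
c=camera("wrist");cv2.imwrite("pics/w7.png",c["img"])
for r in cent("wrist",c,"spacer",41):print(*r)
E
```

```text
9.77 [603.6 101.2  19.8] yawy 41.9 z [ 0.  0. -1.] q [ 0.4   0.82 -0.86  1.76  0.77  0.93 -0.06] grip 41.1 [-0.8  0.4  0.4]
29.999984786845744 [ 0.02938018 -0.23787849  0.03614051]
spacer 0.97 [597. 108.]
```

Emit:
play_rows([
  [[0,0,0,0,0,0.02,0.38],[0,0,0,0,0,0.05,0.38],[0,0,0,0,0,0.15,0.38],[0,0,0,0,0,0.3,0.38],[0,0,0,0,0,0.45,0.38],[0,0,0,0,0,0.55,0.38],[0,0,0,0,0,0.55,0.38],[0,0,0,0,0,0.55,0.38]],
])

```text
time_s: 10.53
tool_pos: [604.4, 101.2, 103.6]
tcp_rot: [0.001, 0.407, 0.913, 0.0]
force: [0.4, 0.9, -0.9]
grip_width: 40.8
finger_force: 30.0
```

```bash
python3 - <<'E'
from h import *
s,M=st();print(s["finger_force"])
c=camera("wrist");cv2.imwrite("pics/w8.png",c["img"][100:280,140:370]);np.savez("w8.npz",**c)
for t,z in(("spacer",101),("turntable",34),("tipped_bearing",54),("large_bearing",45)):
  for r in cut_out("wrist",t):
    ys,xs=np.nonzero(r["mask"]);print(t,round(r["confidence"],2),np.round(r["box"],1),round(xs.mean(),1),round(ys.mean(),1),onz(c,xs.mean(),ys.mean(),z).round(1)[:2])
T=s["tool_pos"];ct=T+[0,0,26.5];x=M[:,0];y=M[:,1]
a=np.linspace(0,2*np.pi,73)[:,None];C=ct+21*(np.cos(a)*x+np.sin(a)*y);P=proj(c,C)
print("pred ring top px",P.min(0),P.max(0),"w/ bottom",proj(c,C-[0,0,10]).min(0))
E
```

```text
10.53 [604.4 101.2 103.6] yawy 41.9 z [ 0.003 -0.    -1.   ] q [ 0.45  0.72 -0.95  1.73  0.67  1.05  0.01] grip 40.8 [ 0.4  0.9 -0.9]
29.999804086983204
spacer 0.59 [223.6 203.1 296.4 252.4] 257.5 225.4 [603.6 101.8]
turntable 0.92 [117.    0.  380.3 242.9] 253.7 113.5 [554.9 151.7]
tipped_bearing 0.66 [291.9  39.  345.5 100.5] 317.8 68.4 [568.5 204.6]
large_bearing 0.63 [ 33.1 288.3  67.7 311.6] 47.5 299.6 [525.2 -91.2]
large_bearing 0.6 [121.8  37.9 199.2 113.2] 160.4 74.4 [485.6 126.3]
pred ring top px [219.22559837 209.02145695] [296.39208795 280.47268279] w/ bottom [221.37706424 203.67082144]
```

View pics/w8.png

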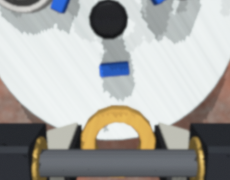

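Emit:
play_rows([
  [[0,0,-0.32,-0.1,-1,0,0.38],[0,0,-0.32,-0.1,-1,0,0.38],[0,0,-0.32,-0.1,-1,0,0.38],[0,0,-0.32,-0.1,-1,0,0.38],[0,0,-0.32,-0.1,-1,0,0.38],[0,0,-0.32,-0.1,-1,0,0.38]],
])

```text
time_s: 11.28
tool_pos: [587.9, -51.6, 101.2]
tcp_rot: [-0.0, 0.623, 0.782, -0.001]
force: [-0.4, 1.1, -1.1]
grip_width: 40.6
finger_force: 30.0
```

Emit:
play_rows([
  [[0,0,0,-0.1,-1,0.05,0.38],[0,0,0,-0.1,-1,0.05,0.38],[0,0,0,-0.1,-1,0.05,0.38],[0,0,0,-0.1,-1,0.05,0.38],[0,0,0,-0.1,-1,0.05,0.38]],
])

```text
time_s: 11.7
tool_pos: [572.5, -206.1, 108.7]
tcp_rot: [0.0, 0.624, 0.781, -0.002]
force: [-0.5, -1.1, -0.8]
grip_width: 41.0
finger_force: 30.0
```

Emit:
play_rows([
  [[0,0,0,0,-0.2,0,0.38],[0,0,0,0,-0.25,0,0.38],[0,0,0,0,-0.25,0,0.38],[0,0,0,0,-0.25,0,0.38],[0,0,0,0,-0.25,0,0.38]],
])

```text
time_s: 12.12
tool_pos: [574.0, -233.2, 109.5]
tcp_rot: [-0.001, 0.62, 0.784, 0.001]
force: [-0.1, 0.4, -1.4]
grip_width: 41.2
finger_force: 30.0
```

```bash
cat >> h.py <<'E'
def nest(n,c):
    r=cut_out(n,"nest")[0];m=r["mask"].astype("uint8")
    cn=max(cv2.findContours(m,0,2)[0],key=cv2.contourArea)
    P=np.array([onz(c,*p,10)[:2] for p in cn[:,0]],np.float32);print("nest",r["confidence"],cv2.minAreaRect(P))
E
python3 - <<'E'
from h import *
s,M=st();print(s["finger_force"])
c=camera("wrist");cv2.imwrite("pics/w9.png",c["img"]);np.savez("w9.npz",**c)
nest("wrist",c);print(cent("wrist",c,"bottom_bearing",32))
# brass posts tips
h=cv2.cvtColor(c["img"],cv2.COLOR_BGR2HSV);m=cv2.inRange(h,(12,90,60),(32,255,255))
k,l,st_,ce=cv2.connectedComponentsWithStats(m)
for i in range(1,k):
    if st_[i,4]>25:print(st_[i],ce[i].round(1),onz(c,*ce[i],40).round(1))
E
```

```text
12.12 [ 574.  -233.2  109.5] yawy 13.3 z [ 0.     0.002 -1.   ] q [ 0.94  0.68 -0.84  1.7   0.57  1.03  0.13] grip 41.2 [-0.1  0.4 -1.4]
30.000021178275347
nest 0.92 ((562.6218872070312, -166.32334899902344), (98.59253692626953, 98.67718505859375), 13.346141815185547)
[('bottom_bearing', 0.88, array([ 562.7, -167. ]))]
[231  85  14  15 143] [237.6  91.4] [ 538.7 -151.6   40. ]
[281  84  15  16 158] [288.4  91.6] [ 577.4 -142.5   40. ]
[233 137  12  13 124] [238.6 143.1] [ 548.  -190.5   40. ]
[280 136  15  15 151] [287.3 143.1] [ 586.8 -181.2   40. ]
[ 220  204   77   46 1895] [257.4 225.6] [ 579.4 -256.6   40. ]
[171 236  16  55 527] [177.5 264. ] [ 517.3 -309.4   40. ]
[329 236  16  55 535] [337.7 263.7] [ 659.  -275.5   40. ]
[ 142  298  317   11 2404] [318.9 304.3] [ 654.2 -319.8   40. ]
```

Emit:
play_rows([
  [[0,0,0,-0.04,0.2,0,0.38],[0,0,0,-0.073,0.4,0,0.38],[0,0,0,-0.073,0.445,0,0.38],[0,0,0,-0.073,0.445,-0.1,0.38],[0,0,0,-0.073,0.445,-0.15,0.38],[0,0,0,-0.073,0.445,-0.15,0.38],[0,0,0,-0.073,0.445,-0.15,0.38]],
])

```text
time_s: 12.85
tool_pos: [561.7, -170.9, 85.7]
tcp_rot: [-0.001, 0.622, 0.783, -0.001]
force: [0.2, -0.5, -0.6]
grip_width: 40.8
finger_force: 30.0
```

```bash
python3 - <<'E'
from h import *
for i in range(3):
    s,M=st();c=camera("wrist")
h=cv2.cvtColor(c["img"],cv2.COLOR_BGR2HSV);m=cv2.inRange(h,(12,90,60),(32,255,255))
k,l,st_,ce=cv2.connectedComponentsWithStats(m)
for i in range(1,k):
    if st_[i,4]>25 and ce[i][1]<232:print(st_[i],ce[i].round(1),onz(c,*ce[i],45).round(1))
N=R.from_euler("z",13.25,degrees=True).as_matrix()
for a,b in((1,1),(-1,1),(1,-1),(-1,-1)):
    for z in(12,62): print(a,b,z,proj(c,np.array([563,-166.4,z])+N@[20.15*a,20.15*b,0]).round(1))
cv2.imwrite("pics/w10.png",c["img"])
E
```

```text
12.85 [ 561.7 -170.9   85.7] yawy 13.0 z [-0.002  0.    -1.   ] q [ 0.86  0.66 -0.83  1.8   0.59  0.95  0.01] grip 40.8 [ 0.2 -0.5 -0.6]
12.9 [ 562.2 -170.8   86.3] yawy 13.0 z [-0.001  0.    -1.   ] q [ 0.86  0.66 -0.83  1.8   0.59  0.95  0.01] grip 40.9 [-0.1  1.5  0.1]
12.95 [ 562.6 -170.7   86.8] yawy 13.0 z [-0.  0. -1.] q [ 0.86  0.66 -0.83  1.8   0.59  0.95  0.01] grip 41.1 [ 0.2 -0.9  0. ]
[278 165  15  20 206] [284.8 175. ] [ 576.5 -140.5   45. ]
[226 166  15  20 205] [233.1 175.2] [ 539.  -149.3   45. ]
[ 220  205   77   45 1810] [257.9 225.7] [ 566.1 -184.2   45. ]
1 1 12 [[282.6 170.1]]
1 1 62 [[288.5 182.4]]
-1 1 12 [[235.5 170.2]]
-1 1 62 [[230.2 182.5]]
1 -1 12 [[281.8 214.9]]
1 -1 62 [[287.2 236.7]]
-1 -1 12 [[236.5 215. ]]
-1 -1 62 [[231.7 236.9]]
```

Emit:
play_rows([
  [[0,0,0,0.005,0.03,0,0.38],[0,0,0,0.005,0.03,-0.04,0.38],[0,0,0,0.005,0.03,-0.15,0.38],[0,0,0,0.005,0.03,-0.25,0.38],[0,0,0,0.005,0.03,-0.33,0.38],[0,0,0,0.005,0.03,-0.39,0.38],[0,0,0,0.005,0.03,-0.42,0.38],[0,0,0,0.005,0.03,-0.43,0.38],[0,0,0,0.005,0.03,-0.43,0.38]],
])

```text
time_s: 13.75
tool_pos: [563.3, -164.8, 22.3]
tcp_rot: [-0.0, 0.621, 0.783, 0.0]
force: [-0.4, -0.5, -0.3]
grip_width: 40.6
finger_force: 30.0
```

```bash
python3 - <<'E'
from h import *
for i in range(4): s,M=st();c=camera("wrist")
E
```

```text
13.75 [ 563.3 -164.8   22.3] yawy 13.2 z [-0.  0. -1.] q [ 0.8   0.74 -0.76  1.83  0.67  0.85 -0.06] grip 40.6 [-0.4 -0.5 -0.3]
13.8 [ 563.7 -164.9   22.8] yawy 13.2 z [ 0.  0. -1.] q [ 0.8   0.74 -0.76  1.83  0.67  0.85 -0.06] grip 40.7 [ 0.1  0.  -0.2]
13.85 [ 563.9 -165.    23.1] yawy 13.1 z [ 0.001 -0.    -1.   ] q [ 0.8   0.74 -0.76  1.83  0.67  0.85 -0.06] grip 41.1 [-0.1  0.3  0.3]
13.9 [ 564.  -165.1   23.3] yawy 13.1 z [ 0.001 -0.    -1.   ] q [ 0.8   0.74 -0.76  1.83  0.67  0.85 -0.06] grip 41.0 [ 0.4  0.7 -0. ]
```

Emit:
play_rows([
  [[0,0,0,-0.003,-0.008,-0.02,0.38],[0,0,0,-0.003,-0.008,-0.03,0.38],[0,0,0,-0.003,-0.008,-0.035,0.38],[0,0,0,-0.003,-0.008,-0.04,0.38],[0,0,0,-0.003,-0.008,-0.04,0.38]],
])

```text
time_s: 14.37
tool_pos: [562.7, -166.2, 16.4]
tcp_rot: [-0.0, 0.622, 0.783, -0.0]
force: [-0.7, -0.4, 0.4]
grip_width: 40.8
finger_force: 30.0
```

Emit:
play_rows([
  [[0,0,0,0,0,-0.005,0.38],[0,0,0,0,0,-0.008,0.38],[0,0,0,0,0,-0.008,0.38]],
])

```text
time_s: 14.62
tool_pos: [563.0, -166.3, 15.8]
tcp_rot: [0.0, 0.622, 0.783, -0.0]
force: [-1.5, 0.5, 2.4]
grip_width: 41.1
finger_force: 30.0
```

Emit:
play_rows([
  [[0,0,0,0,0,-0.004,0.38],[0,0,0,0,0,-0.006,0.38],[0,0,0,0,0,-0.006,0.38]],
])

```text
time_s: 14.87
tool_pos: [563.0, -166.3, 15.6]
tcp_rot: [0.0, 0.622, 0.783, -0.0]
force: [-4.5, 0.7, 10.2]
grip_width: 41.1
finger_force: 30.0
```

Emit:
play_rows([
  [[0,0,0,0,0,0.004,0.48],[0,0,0,0,0,0.004,0.53],[0,0,0,0,0,0.004,0.56],[0,0,0,0,0,0.004,0.56],[0,0,0,0,0,0.05,0.56],[0,0,0,0,0,0.2,0.56],[0,0,0,0,0,0.4,0.56],[0,0,0,0,0,0.6,0.56],[0,0,0,0,0,0.75,0.7],[0,0,0,0,0,0.8,0.7],[0,0,0,0,0,0.8,0.7],[0,0,0,0,0,0.8,0.7]],
])

```text
time_s: 15.87
tool_pos: [562.6, -166.6, 134.2]
tcp_rot: [0.0, 0.622, 0.783, -0.0]
force: [-0.3, 0.0, 0.1]
grip_width: 63.8
finger_force: 0.0
```

```bash
python3 - <<'E'
from h import *
s,M=st();c=camera("wrist");cv2.imwrite("pics/w11.png",c["img"]);np.savez("w11.npz",**c)
for r in cut_out("wrist","spacer"):
    ys,xs=np.nonzero(r["mask"]);print(r["confidence"],r["box"],onz(c,xs.mean(),ys.mean(),40)[:2])
N=np.array([563,-166.4,42]);a=np.linspace(0,6.28,73)
P=proj(c,N+21*np.c_[np.cos(a),np.sin(a),0*a]);print(P.min(0),P.max(0))
print(cent("wrist",c,"tipped_bearing",54))
c=camera("scene")
for r in cut_out("scene","spacer"):
    ys,xs=np.nonzero(r["mask"]);print("scene",r["confidence"],r["box"],onz(c,xs.mean(),ys.mean(),42)[:2])
for r in cut_out("scene","turntable_knob"):print(r["confidence"],r["box"])
E
```

```text
15.87 [ 562.6 -166.6  134.2] yawy 13.1 z [-0. -0. -1.] q [ 0.89  0.6  -0.88  1.77  0.53  1.03  0.04] grip 63.8 [-0.3  0.   0.1]
0.75 [239.5, 168.9, 281.9, 215.3] [ 562.55539784 -165.35524771]
[235.49174175 170.25270472] [280.50132213 213.90840581]
[('tipped_bearing', 0.94, array([431.5, -87.2]))]
scene 0.5 [159.9, 240.3, 180.8, 247.5] [ 577.41063637 -162.8276848 ]
0.93 [275.4, 190.3, 375.6, 285.1]
0.75 [174.7, 248.7, 182.4, 249.0]
```

```bash
cat > fit.py <<'E'
from h import *
w4=dict(np.load("w4.npz"));w8=dict(np.load("w8.npz"));w4["k1"]=float(w4["k1"]);w8["k1"]=float(w8["k1"])
def knob(c):
    m=cv2.inRange(c["img"],(0,0,0),(45,45,45));m[200:]=0;k,l,s,ce=cv2.connectedComponentsWithStats(m)
    i=[i for i in range(1,k) if s[i,4]>100];return [(s[j].tolist(),onz(c,*ce[j],82)[:2].round(1)) for j in i]
print(knob(w4),knob(w8))
def boxb(c,U,n):
    n=n/np.linalg.norm(n);a=np.cross(n,[0,0,1.]);a/=np.linalg.norm(a);b=np.cross(n,a)
    t=np.linspace(0,2*np.pi,180)[:,None];C=np.vstack([U+h*n+21*(np.cos(t)*a+np.sin(t)*b) for h in(0,12)])
    P=proj(c,C);return np.r_[P.min(0),P.max(0)]
cs=camera("scene");bs=cut_out("scene","tipped_bearing");bs=[r["box"] for r in bs if 340<r["box"][0]<365 and r["box"][1]>200]
cd=camera("side");bd=cut_out("side","tipped_bearing");bd=[r["box"] for r in bd if r["box"][0]<230]
print(bs,bd)
obs=[(w4,[286.4,49,333.9,106.7],1),(w8,[291.9,39,345.5,100.5],1)]
obs+=[(cs,b,1) for b in bs[:1]]+[(cd,b,1) for b in bd[:1]]
C=np.array([558.6,150])
def model(p,full=False):
    cx,cy,ph,r,z=p;ph=np.radians(ph);e=np.array([np.cos(ph),np.sin(ph),0]);T=np.radians(40)
    return np.array([cx,cy,0])+r*e+[0,0,z],np.sin(T)*e+[0,0,np.cos(T)]
import sys
k=knob(w8)[0][1];print("knob",k)
def res(q):
    ph,r,z=q;U,n=model([*k,ph,r,z]);return np.concatenate([(boxb(c,U,n)-np.array(b)) for c,b,w in obs])
s=least_squares(res,[75,56.5,49.5],loss="soft_l1");print(s.x,s.fun.round(1),model([*k,*s.x]))
d=np.array([602.5,100.3])-k;print("spacer r,ang",np.hypot(*d),np.degrees(np.arctan2(d[1],d[0])))
d=np.array([486,128])-k;print("large",np.hypot(*d),np.degrees(np.arctan2(d[1],d[0])))
E
python3 fit.py
```

```text
[([233, 107, 31, 31, 719], array([555.5, 146.4])), ([366, 139, 58, 61, 142], array([664.7, 196. ]))] [([231, 101, 35, 37, 993], array([555.5, 146.4])), ([379, 140, 58, 60, 196], array([657.3, 194.1]))]
[[349.2, 226.1, 358.3, 244.4]] [[186.1, 232.0, 208.5, 251.6]]
knob [555.5 146.4]
[75.7393922  56.9688756  44.51715342] [-0.4  0.4  0.9 -0.2 -0.8 -1.6  0.3  1.7 -4.8 -0.9  3.8  2.3 -0.1 -0.2
  0.   2.8] (array([569.53329883, 201.61339793,  44.51715342]), array([0.15833963, 0.62298032, 0.76604444]))
spacer r,ang 65.83471728503132 -44.44613753661476
large 71.89443650241651 -165.17125412046602
```

Emit:
play_rows([
  [[0,0,-0.308,0.1,1,0.3,0.7],[0,0,-0.308,0.1,1,0.3,0.7],[0,0,-0.308,0.1,1,0.3,0.7],[0,0,-0.308,0.1,1,0.3,0.7],[0,0,-0.308,0.1,1,0.3,0.7],[0,0,-0.308,0.1,1,0.3,0.7]],
])

```text
time_s: 16.87
tool_pos: [578.5, -12.8, 180.7]
tcp_rot: [0.001, 0.789, 0.614, 0.001]
force: [0.1, -0.8, -0.5]
grip_width: 64.4
finger_force: 0.0
```

Emit:
play_rows([
  [[0,0,0,0,1,0,0.7],[0,0,0,0,1,0,0.7],[0,0,0,0,1,0,0.7],[0,0,0,0,1,0,0.7],[0,0,0,0,1,0,0.7]],
])

```text
time_s: 17.28
tool_pos: [576.6, 140.5, 179.7]
tcp_rot: [-0.002, 0.788, 0.615, 0.001]
force: [-0.7, 1.1, 0.3]
grip_width: 64.2
finger_force: 0.0
```

Emit:
play_rows([
  [[-0.43,0.112,0,0,0.67,-0.1,0.7],[-0.43,0.112,0,0,0.67,-0.1,0.7],[-0.43,0.112,0,0,0.67,-0.1,0.7],[-0.43,0.112,0,0,0.67,-0.1,0.7],[-0.43,0.112,0,0,0.67,-0.1,0.7],[-0.43,0.112,0,0,0.67,-0.1,0.7],[-0.43,0.112,0,0,0.67,-0.1,0.7],[-0.43,0.112,0,0,0.67,-0.1,0.7]],
])

```text
time_s: 17.95
tool_pos: [576.6, 234.5, 160.3]
tcp_rot: [0.209, 0.742, 0.576, -0.273]
force: [-0.5, -0.1, 0.0]
grip_width: 64.3
finger_force: 0.0
```

```bash
cat > rel.py <<'E'
from h import *
s,M=st();c=camera("wrist");T=s["tool_pos"]
for r in cut_out("wrist","tipped_bearing"):print(round(r["confidence"],2),np.round(r["box"],1))
ph=np.radians(75.4);e=np.array([np.cos(ph),np.sin(ph),0]);n=np.sin(np.radians(40))*e+[0,0,np.cos(np.radians(40))]
U=np.array([555.5,146.4,49.5])+56.5*e
t=np.array([-np.sin(ph),np.cos(ph),0]);D=np.c_[np.cross(-t,-n),-t,-n]  # tool x,y,z desired, y=-t
print("rotvec scaled",(R.from_matrix(D@M.T).as_rotvec()/(np.pi/2)).round(3))
d=T-U;print("along axis",d@n,"tangent",d@t,"in-plane up",d@np.cross(t,n))
from fit_box import boxb
print("pred box",boxb(c,U,n).round(1));np.savez("w12.npz",**c);cv2.imwrite("pics/w12.png",c["img"])
E
(echo "from h import *"; sed -n '/^def boxb/,/return/p' fit.py) > fit_box.py; python3 rel.py
```

```text
17.95 [576.6 234.5 160.3] yawy -14.4 z [-0.165 -0.624 -0.764] q [-0.37  0.93 -0.56  1.2   0.73  1.81 -1.22] grip 64.3 [-0.5 -0.1  0. ]
0.96 [235.9 120.3 281.1 165.5]
0.87 [104.5 185.9 135.3 207.2]
0.68 [ 67.  139.4 108.  170.4]
0.62 [203.9 241.6 226.7 247.1]
rotvec scaled [ 0.001 -0.004 -0.002]
along axis 106.7350722987508 tangent 1.7901361057259597 in-plane up -45.10711075708633
pred box [236.4 119.6 283.  166.9]
```

Emit:
play_rows([
  [[0,0,0,-0.003,-0.03,-0.2,0.7],[0,0,0,-0.005,-0.05,-0.4,0.7],[0,0,0,-0.008,-0.077,-0.52,0.7],[0,0,0,-0.008,-0.077,-0.56,0.7],[0,0,0,-0.008,-0.077,-0.56,0.7],[0,0,0,-0.008,-0.077,-0.56,0.7]],
])

```text
time_s: 18.55
tool_pos: [578.2, 221.5, 82.9]
tcp_rot: [0.209, 0.745, 0.574, -0.269]
force: [0.8, 0.9, 0.8]
grip_width: 64.6
finger_force: 0.0
```

```bash
python3 rel.py
```

```text
18.55 [578.2 221.5  82.9] yawy -14.7 z [-0.162 -0.62  -0.768] q [-0.36  1.   -0.55  1.25  0.75  1.7  -1.27] grip 64.6 [0.8 0.9 0.8]
0.73 [219.7 178.5 278.9 234.3]
0.62 [ 24.3 186.3  75.8 221.6]
0.54 [194.5 278.6 221.6 291.9]
rotvec scaled [-0.001  0.002  0.002]
along axis 39.673749795746424 tangent -3.068686846065889 in-plane up -4.729847271741861
pred box [223.5 177.2 282.  236.4]
```

Emit:
play_rows([
  [[0,0,0,-0.027,0.032,-0.02,0.7],[0,0,0,-0.027,0.032,-0.02,0.7],[0,0,0,-0.043,-0.03,-0.095,0.7],[0,0,0,-0.058,-0.09,-0.17,0.7],[0,0,0,-0.071,-0.14,-0.23,0.7],[0,0,0,-0.08,-0.175,-0.275,0.7],[0,0,0,-0.084,-0.19,-0.295,0.7],[0,0,0,-0.084,-0.19,-0.295,0.7],[0,0,0,-0.084,-0.19,-0.295,0.7]],
])

```text
time_s: 19.4
tool_pos: [564.1, 194.2, 36.2]
tcp_rot: [0.209, 0.743, 0.575, -0.271]
force: [0.1, -0.4, 0.5]
grip_width: 64.0
finger_force: 0.0
```

```bash
python3 rel.py
```

```text
19.4 [564.1 194.2  36.2] yawy -14.6 z [-0.162 -0.622 -0.766] q [-0.33  1.02 -0.54  1.34  0.78  1.61 -1.31] grip 64.0 [ 0.1 -0.4  0.5]
0.7 [224.6 206.8 299.7 282.5]
0.57 [  0.  210.7  44.3 237.5]
rotvec scaled [-0. -0. -0.]
along axis -15.38913609342894 tangent 3.7279930564189767 in-plane up 2.3197936480013532
pred box [225.1 208.2 302.4 286. ]
```

Emit:
play_rows([
  [[0,0,0,-0.004,-0.018,-0.02,0.7],[0,0,0,-0.004,-0.018,-0.02,0.7],[0,0,0,-0.004,-0.018,-0.02,0.6],[0,0,0,-0.004,-0.018,-0.02,0.55],[0,0,0,-0.004,-0.018,-0.02,0.5],[0,0,0,-0.004,-0.018,-0.02,0.46],[0,0,0,-0.004,-0.018,-0.02,0.42],[0,0,0,-0.004,-0.018,-0.02,0.38],[0,0,0,-0.004,-0.018,-0.02,0.38],[0,0,0,-0.004,-0.018,-0.02,0.38]],
])

```text
time_s: 20.33
tool_pos: [563.5, 191.6, 33.3]
tcp_rot: [0.209, 0.743, 0.575, -0.27]
force: [0.2, 0.4, 0.8]
grip_width: 40.2
finger_force: 30.0
```

```bash
python3 rel.py
```

```text
20.33 [563.5 191.6  33.3] yawy -14.6 z [-0.162 -0.622 -0.766] q [-0.32  1.02 -0.53  1.35  0.78  1.6  -1.31] grip 40.2 [0.2 0.4 0.8]
0.73 [  0.  212.5  46.  249.7]
0.64 [219.8 210.7 294.3 288.9]
rotvec scaled [-0. -0. -0.]
along axis -19.25464988959758 tangent 3.6642792180884167 in-plane up 2.1921229986733497
pred box [224.2 210.  303.3 289.7]
```

Emit:
play_rows([
  [[0,0,0,0.004,0.015,0.02,0.38],[0,0,0,0.012,0.045,0.055,0.38],[0,0,0,0.025,0.1,0.12,0.38],[0,0,0,0.043,0.166,0.204,0.38],[0,0,0,0.043,0.166,0.4,0.38],[0,0,0,0.043,0.166,0.6,0.38],[0,0,0,0.043,0.166,0.75,0.38],[0,0,0,0.043,0.166,0.8,0.38],[0,0,0,0.043,0.166,0.8,0.38],[0,0,0,0.043,0.166,0.8,0.38]],
])

```text
time_s: 21.27
tool_pos: [569.9, 216.8, 153.1]
tcp_rot: [0.209, 0.743, 0.575, -0.27]
force: [-0.1, -0.3, -1.2]
grip_width: 39.8
finger_force: 30.0
```

```bash
cat > held.py <<'E'
from h import *
from fit_box import boxb
s,M=st();print("ff",s["finger_force"]);c=camera("wrist");T=s["tool_pos"];n=-M[:,2]
for r in cut_out("wrist","tipped_bearing"):print(round(r["confidence"],2),np.round(r["box"],1))
for a in(14,19,24):print(a,"pred held",boxb(c,T+a*n,n).round(1))
np.savez("w13.npz",**c);cv2.imwrite("pics/w13.png",c["img"])
E
python3 held.py
```

```text
21.27 [569.9 216.8 153.1] yawy -14.6 z [-0.161 -0.621 -0.767] q [-0.34  0.9  -0.57  1.26  0.73  1.77 -1.24] grip 39.8 [-0.1 -0.3 -1.2]
ff 29.99996336972231
0.92 [ 57.8 131.  100.9 166.3]
0.8 [ 95.1 182.1 130.5 203.8]
0.71 [223.4 208.8 297.9 286.2]
14 pred held [218.4 203.5 295.3 281. ]
19 pred held [217.2 206.  296.4 285.9]
24 pred held [215.9 208.7 297.7 291. ]
```

Emit:
play_rows([
  [[0.43,-0.112,0,-0.05,-0.3,0.1,0.38],[0.43,-0.112,0,-0.05,-0.5,0.1,0.38],[0.43,-0.112,0,-0.05,-0.7,0.1,0.38],[0.43,-0.112,0,-0.05,-0.9,0.1,0.38],[0.43,-0.112,0,-0.05,-1,0.1,0.38],[0.43,-0.112,0,-0.05,-1,0.1,0.38],[0.43,-0.112,0,-0.05,-1,0.1,0.38],[0.43,-0.112,0,-0.05,-1,0.1,0.38]],
])

```text
time_s: 22.03
tool_pos: [561.4, 62.8, 167.0]
tcp_rot: [-0.0, 0.793, 0.609, -0.002]
force: [-0.5, 0.8, -2.2]
grip_width: 39.6
finger_force: 30.0
```

Emit:
play_rows([
  [[0,0,0.309,0,-0.25,0,0.38],[0,0,0.309,0,-0.5,0,0.38],[0,0,0.309,0,-0.75,0,0.38],[0,0,0.309,0,-1,0,0.38],[0,0,0.309,0,-1,0,0.38],[0,0,0.309,0,-1,0,0.38]],
])

```text
time_s: 22.53
tool_pos: [562.4, -84.0, 167.0]
tcp_rot: [-0.001, 0.622, 0.783, -0.001]
force: [-0.0, 1.0, -0.4]
grip_width: 40.0
finger_force: 30.0
```

Emit:
play_rows([
  [[0,0,0,0,-0.2,-0.1,0.38],[0,0,0,0,-0.4,-0.2,0.38],[0,0,0,0,-0.53,-0.3,0.38],[0,0,0,0,-0.53,-0.3,0.38],[0,0,0,0,-0.53,-0.3,0.38],[0,0,0,0,-0.53,-0.3,0.38]],
])

```text
time_s: 23.03
tool_pos: [563.4, -158.8, 123.3]
tcp_rot: [-0.001, 0.619, 0.785, 0.001]
force: [-0.6, 0.5, -1.5]
grip_width: 39.7
finger_force: 30.0
```

```bash
cat > hover.py <<'E'
from held import *
h=cv2.cvtColor(c["img"],cv2.COLOR_BGR2HSV);m=cv2.inRange(h,(12,90,60),(32,255,255))
k,l,S,ce=cv2.connectedComponentsWithStats(m)
for i in range(1,k):
    if S[i,4]>25 and ce[i][1]<232:print(S[i],ce[i].round(1))
N=R.from_euler("z",13.25,degrees=True).as_matrix()
for a,b in((1,1),(-1,1)):
    for z in(12,62): print(a,b,z,proj(c,np.array([563,-166.4,z])+N@[20.15*a,20.15*b,0]).round(1))
T=np.mean([(camera("wrist"),observe()["tool_pos"])[1] for i in range(6)],0);print("mean T",T.round(1))
D=R.from_euler("z",13.25,degrees=True).as_matrix()@np.c_[[0,1,0],[1,0,0],[0,0,-1]]
print("rot to level",(R.from_matrix(D@M.T).as_rotvec()/(np.pi/2)).round(3),"shift",((np.array([562.8,-165.4,T[2]])-T)/150).round(3))
E
python3 hover.py
```

```text
23.03 [ 563.4 -158.8  123.3] yawy 13.5 z [-0.     0.002 -1.   ] q [ 0.86  0.6  -0.85  1.78  0.53  1.    0.04] grip 39.7 [-0.6  0.5 -1.5]
ff 29.99991281919364
0.78 [ 89.7  48.9 141.8  98.6]
0.61 [220.6 212.8 294.8 287.8]
14 pred held [218.8 202.4 295.8 280. ]
19 pred held [217.6 204.9 297.  284.8]
24 pred held [216.4 207.6 298.2 289.9]
[227 171  12  18 156] [232.7 180. ]
[231 172  53  47 888] [258.1 192.7]
1 1 12 [[275.8 175.6]]
1 1 62 [[279.4 187. ]]
-1 1 12 [[234.9 175.4]]
-1 1 62 [[230.4 186.7]]
mean T [ 563.  -161.6  123.9]
rot to level [-0.001 -0.    -0.003] shift [-0.002 -0.025  0.   ]
```

```bash
python3 - <<'E'
from h import *
from fit_box import boxb
s,M=st();T=s["tool_pos"];n=-M[:,2];o=[]
for nm in("wrist","side","scene"):
    c=camera(nm);im=c["img"].copy()
    if nm=="wrist":x0,y0,w,hh,k=205,160,105,135,4
    else:
        p=proj(c,T+19*n)[0].round().astype(int);w,hh=52,60;x0,y0=p[0]-26,p[1]-32;k=9
    cr=cv2.resize(im[y0:y0+hh,x0:x0+w],None,fx=k,fy=k,interpolation=2);a=np.linspace(0,6.28,60)
    for z in(18,30):
        for q in proj(c,T+z*n+21*np.c_[np.cos(a),np.sin(a),0*a]):cv2.circle(cr,tuple(int((v-b+.5)*k) for v,b in zip(q,(x0,y0))),1,(0,255,0) if z==18 else (255,0,255),-1)
    o.append(cv2.resize(cr,(int(cr.shape[1]*420/cr.shape[0]),420)))
I=np.hstack(o);print(I.shape);cv2.imwrite("pics/x1.png",I[:,:1200] if I.shape[1]<=800 else cv2.resize(I,(798,int(I.shape[0]*798/I.shape[1]))))
E
```

```text
23.43 [ 562.6 -162.8  123.6] yawy 13.3 z [ 0. -0. -1.] q [ 0.86  0.6  -0.85  1.78  0.53  1.    0.04] grip 40.1 [-0.2 -1.2 -0.7]
(420, 1054, 3)
```

View pics/x1.png

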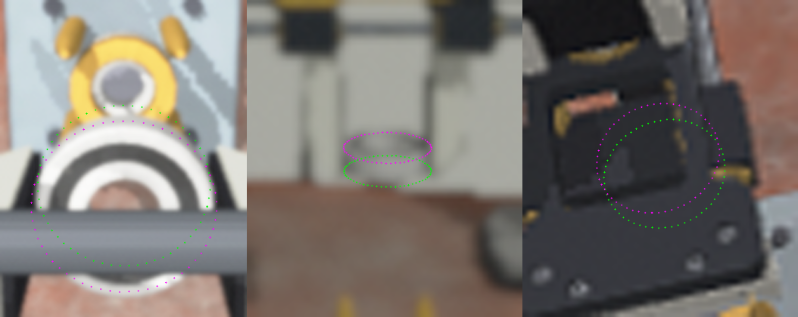

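The last picture shows the bearing between the pads (wrist crop px 38–212, 122–294), with its upper face close to the predicted outline. The top edge looks slightly different from how it looked at the grasp. I'll compare edge profiles numerically, using the at-grasp image as the reference.

```bash
python3 - <<'E'
from h import *
a=np.load("w12.npz")["img"];b=camera("wrist")["img"]
for im in(a,b):
    g=cv2.cvtColor(im,cv2.COLOR_BGR2GRAY)
    print("col",g[196:300,256:260].mean(1).round().astype(int).tolist())
    print("row235",g[234:238,212:306].mean(0).round().astype(int).tolist())
E
```

```text
col [202, 202, 202, 203, 205, 206, 206, 204, 203, 204, 204, 200, 186, 164, 150, 148, 153, 167, 186, 202, 215, 222, 223, 214, 177, 123, 88, 82, 82, 81, 81, 90, 124, 173, 212, 223, 224, 223, 220, 203, 161, 118, 97, 95, 95, 94, 95, 94, 95, 94, 95, 94, 90, 83, 79, 82, 86, 86, 88, 92, 92, 93, 96, 98, 100, 103, 104, 104, 104, 105, 105, 106, 106, 106, 104, 105, 103, 103, 102, 98, 94, 96, 107, 121, 153, 220, 251, 254, 253, 249, 212, 122, 58, 38, 31, 28, 30, 32, 38, 42, 43, 44, 44, 44]
row235 [163, 154, 127, 86, 53, 39, 38, 43, 66, 108, 155, 190, 211, 220, 221, 217, 198, 162, 120, 94, 86, 84, 84, 84, 85, 91, 107, 135, 165, 191, 208, 219, 224, 225, 225, 224, 224, 222, 218, 211, 201, 192, 185, 180, 178, 174, 173, 178, 184, 189, 195, 201, 208, 214, 219, 222, 223, 224, 223, 220, 212, 194, 168, 136, 109, 88, 78, 73, 72, 71, 72, 78, 96, 127, 164, 193, 206, 209, 206, 201, 190, 164, 119, 71, 43, 37, 37, 45, 70, 109, 140, 156, 162, 163]
col [152, 153, 153, 154, 152, 149, 144, 143, 158, 194, 222, 231, 229, 218, 207, 206, 213, 228, 242, 246, 245, 243, 241, 234, 208, 145, 100, 91, 91, 90, 91, 106, 155, 212, 234, 237, 236, 235, 234, 219, 178, 138, 124, 125, 137, 152, 159, 160, 161, 162, 161, 159, 147, 123, 111, 116, 121, 122, 128, 134, 133, 137, 146, 150, 150, 149, 149, 148, 146, 141, 136, 132, 128, 126, 123, 121, 118, 114, 110, 102, 93, 92, 91, 92, 117, 163, 201, 216, 216, 206, 190, 180, 176, 173, 170, 169, 170, 171, 168, 168, 171, 172, 174, 174]
row235 [214, 184, 136, 86, 56, 46, 42, 42, 68, 131, 198, 236, 247, 250, 250, 247, 231, 194, 148, 117, 106, 106, 104, 104, 106, 116, 140, 175, 208, 231, 243, 247, 248, 248, 246, 245, 244, 243, 240, 232, 224, 218, 210, 204, 200, 193, 188, 188, 193, 198, 203, 210, 217, 225, 230, 234, 236, 238, 238, 236, 229, 214, 190, 158, 125, 102, 90, 86, 86, 84, 85, 92, 116, 156, 198, 227, 238, 239, 236, 228, 211, 177, 124, 73, 48, 43, 46, 56, 92, 144, 190, 216, 223, 225]
```

The seal and hole edges sit at the same rows as at the grasp (220.5, 228, 236), so the bearing hasn't shifted or tipped in the jaws. I'll lower it now.

Emit:
play_rows([
  [[0,0,0,0.003,-0.021,0,0.38],[0,0,0,0.003,-0.021,-0.1,0.38],[0,0,0,0.003,-0.021,-0.25,0.38],[0,0,0,0.003,-0.021,-0.35,0.38],[0,0,0,0.003,-0.021,-0.42,0.38],[0,0,0,0.003,-0.021,-0.42,0.38],[0,0,0,0.003,-0.021,-0.42,0.38],[0,0,0,0.003,-0.021,-0.42,0.38]],
])

```text
time_s: 24.3
tool_pos: [563.5, -166.0, 60.7]
tcp_rot: [0.0, 0.621, 0.784, 0.0]
force: [-1.0, -1.1, -0.8]
grip_width: 39.8
finger_force: 30.0
```

```bash
python3 hover.py | tail -8
```

```text
[219 176  17  25 297] [227.2 188.3]
[ 228  176   66   46 1177] [263.5 197.8]
1 1 12 [[282.6 181.4]]
1 1 62 [[289.4 198.4]]
-1 1 12 [[230.5 181.4]]
-1 1 62 [[223.3 198.4]]
mean T [ 563.4 -166.4   61. ]
rot to level [-0.     0.001  0.   ] shift [-0.004  0.007  0.   ]
```

Emit:
play_rows([
  [[0,0,0,-0.003,0.001,-0.05,0.38],[0,0,0,-0.003,0.001,-0.1,0.38],[0,0,0,-0.003,0.001,-0.15,0.38],[0,0,0,-0.003,0.001,-0.19,0.38],[0,0,0,-0.003,0.001,-0.21,0.38],[0,0,0,-0.003,0.001,-0.22,0.38],[0,0,0,-0.003,0.001,-0.22,0.38]],
])

```text
time_s: 25.28
tool_pos: [562.2, -165.9, 26.7]
tcp_rot: [-0.0, 0.621, 0.784, -0.0]
force: [0.4, 0.2, -0.3]
grip_width: 39.7
finger_force: 30.0
```

Emit:
play_rows([
  [[0,0,0,0,0,-0.008,0.38],[0,0,0,0,0,-0.016,0.38],[0,0,0,0,0,-0.02,0.38],[0,0,0,0,0,-0.02,0.38]],
])

```text
time_s: 25.62
tool_pos: [562.5, -166.2, 24.4]
tcp_rot: [0.0, 0.621, 0.784, 0.0]
force: [-0.1, 0.8, -0.1]
grip_width: 39.6
finger_force: 30.0
```

Emit:
play_rows([
  [[0,0,0,0,0,-0.004,0.38],[0,0,0,0,0,-0.008,0.38],[0,0,0,0,0,-0.01,0.38],[0,0,0,0,0,-0.01,0.38]],
])

```text
time_s: 25.95
tool_pos: [562.8, -166.2, 23.8]
tcp_rot: [0.0, 0.621, 0.784, -0.0]
force: [-2.6, 0.6, 6.8]
grip_width: 40.0
finger_force: 34.4
```

Emit:
play_rows([
  [[0,0,0,0,0,0.003,0.48],[0,0,0,0,0,0.003,0.53],[0,0,0,0,0,0.003,0.56],[0,0,0,0,0,0.003,0.56],[0,0,0,0,0,0.05,0.56],[0,0,0,0,0,0.2,0.56],[0,0,0,0,0,0.4,0.56],[0,0,0,0,0,0.6,0.56],[0,0,0,0,0,0.75,0.7],[0,0,0,0,0,0.8,0.7],[0,0,0,0,0,0.8,0.7],[0,0,0,0,0,0.8,0.7]],
])

```text
time_s: 26.95
tool_pos: [562.1, -166.4, 142.5]
tcp_rot: [0.0, 0.621, 0.784, -0.0]
force: [-0.8, -0.2, -0.4]
grip_width: 64.3
finger_force: 0.0
```

```bash
python3 - <<'E'
from h import *
from fit_box import boxb
s,M=st()
for n in("wrist","scene","side"):
    c=camera(n)
    for t in("tipped_bearing","large_bearing","spacer"):
        for r in cut_out(n,t):
            ys,xs=np.nonzero(r["mask"]);print(n,t,round(r["confidence"],2),np.round(r["box"],1),onz(c,xs.mean(),ys.mean(),48)[:2].round(1))
    print(n,"pred top bearing",boxb(c,np.array([563,-166.3,42.]),np.array([0,1e-6,1.])).round(1))
    if n=="wrist":g=cv2.cvtColor(c["img"],cv2.COLOR_BGR2GRAY);cv2.imwrite("pics/z.png",c["img"]);np.savez("z.npz",**c)
E
```

```text
26.95 [ 562.1 -166.4  142.5] yawy 13.2 z [-0. -0. -1.] q [ 0.88  0.58 -0.86  1.77  0.51  1.03  0.06] grip 64.3 [-0.8 -0.2 -0.4]
wrist tipped_bearing 0.72 [101.4  45.  150.8  92. ] [428.  -86.9]
wrist tipped_bearing 0.66 [238.3 172.4 281.3 218.8] [ 563.2 -168.1]
wrist pred top bearing [235.6 168.9 281.3 215.3]
scene tipped_bearing 0.67 [162.7 236.3 181.4 245.3] [ 574.1 -164. ]
scene tipped_bearing 0.64 [204.4 170.7 221.9 191.2] [434.2 -81.1]
scene tipped_bearing 0.46 [288.5 144.7 304.7 163.1] [362.5 100.7]
scene tipped_bearing 0.46 [319.9 150.1 340.3 165.8] [378.4 180.1]
scene large_bearing 0.57 [299.  192.4 321.8 213.2] [488.1 123.4]
scene spacer 0.21 [151.9 218.2 203.1 274.6] [ 592.2 -149.6]
scene pred top bearing [159.4 224.4 181.  245.8]
side tipped_bearing 0.61 [280.6 192.7 294.5 200. ] [411.3  -8.4]
side tipped_bearing 0.58 [297.4 256.1 318.7 275.8] [354.4 242.8]
side tipped_bearing 0.49 [304.7 237.1 325.6 248.5] [341.1 168.2]
side large_bearing 0.79 [234.1 218.2 257.3 236.7] [488.3 131.1]
side large_bearing 0.28 [161.7 207.6 260.9 265.7] [554.9 184.5]
side pred top bearing [225.4 158.2 241.2 169. ]
```

```bash
python3 - <<'E'
from h import *
d=np.load("z.npz");c={k:d[k] for k in d.files};c["k1"]=float(c["k1"])
g=cv2.cvtColor(c["img"],cv2.COLOR_BGR2GRAY)
G=cv2.resize(g[150:235,215:300],None,fx=4,fy=4,interpolation=2)
m=(G<140).astype("uint8");cs,hi=cv2.findContours(m,cv2.RETR_CCOMP,2)
for k in cs:
    if len(k)>40 and cv2.contourArea(k)>600:
        e=cv2.fitEllipse(k);print("ell c",np.round([e[0][0]/4+214.6,e[0][1]/4+149.6],2),"ax",np.round(np.array(e[1])/4,2),round(e[2]))
a=np.linspace(0,2*np.pi,180)
for tilt in(0,8,-8):
  for r in(16,12):
    Q=R.from_euler("zy",[13.2+90,tilt],degrees=True).as_matrix() if 0 else R.from_rotvec(np.radians(tilt)*np.array([np.cos(np.radians(13.2)),np.sin(np.radians(13.2)),0])).as_matrix()
    P=proj(c,np.array([563,-166.3,54])+r*np.c_[np.cos(a),np.sin(a),0*a]@Q.T);e=cv2.fitEllipse(P.astype(np.float32));print(tilt,r,np.round(e[0],2),np.round(e[1],2),round(e[2]),round(e[1][0]/e[1][1],3))
print(g[165:225,256:260].mean(1).round().astype(int).tolist())
print("scale",proj(c,[[563,-166.3,54],[562.77,-165.3,54]]))
E
```

```text
ell c [269.27 229.36] ax [ 8.2  95.87] 92
ell c [282.24 209.46] ax [12.55 15.1 ] 41
ell c [258.27 194.62] ax [34.08 35.69] 86
ell c [258.27 194.81] ax [28.97 29.43] 98
ell c [241.57 170.43] ax [ 7.54 15.41] 4
ell c [230.65 156.81] ax [7.19 8.65] 144
0 16 [258.45 193.41] [33.67 34.75] 89 0.969
0 12 [258.44 193.52] [25.25 26.06] 89 0.969
8 16 [258.45 193.29] [32.15 34.76] 90 0.925
8 12 [258.45 193.45] [24.11 26.06] 90 0.925
-8 16 [258.45 193.54] [34.54 34.75] 89 0.994
-8 12 [258.44 193.59] [25.9  26.06] 89 0.994
[183, 182, 181, 178, 187, 200, 207, 218, 234, 244, 245, 231, 173, 115, 102, 116, 168, 225, 242, 243, 233, 201, 162, 148, 147, 147, 147, 147, 143, 139, 137, 145, 164, 177, 175, 163, 166, 186, 212, 236, 248, 249, 243, 213, 150, 115, 118, 156, 215, 240, 238, 215, 186, 173, 164, 156, 152, 153, 153, 152]
scale [[258.44449697 193.65710791]
 [258.45079065 192.57668667]]
```

```bash
python3 -c "
from plant import sign_off
print(sign_off())"
```

```text
the job is handed in; nothing more can be done
None
```

The job is handed in: the brass spacer and then the tipped bearing were lowered into the nest. The top bearing measures level and about 1 mm off centre, the larger bearing is still on the turntable, and the work took about 27 s on the robot's clock.

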